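# Seat a silicon blank in the coater's three-point nest

### The arm

A 7-joint arm with a two-finger parallel gripper is mounted at the origin on the work surface. World frame = base frame: x ahead of the robot, y to its left, z up, the work surface at z = 0. Lengths are in mm, angles in rad, forces in N, time in s.
With the tool pointing down it reaches from about 425 to 925 mm from the base axis. Payload 6.8 kg.
Tool frame: the origin (TCP) lies between the finger pads; the fingertips stand 17 mm ahead of it and the grasp point (between the pads) lies 2 mm behind it (tcp_to_tips is the distance from the TCP to the fingertips, in mm); x points along the fingers, z is the direction in which the jaws open and shut, and the axes are right-handed (so a half turn about x gives the same grasp; the last joint's range is limited). The gripper opens to 85 mm and grips with 20 to 120 N. Pads are 22 mm wide; open, the fingers measure 114 mm over their backs; the gripper's body (76 mm by 85 mm) begins 54 mm behind the grasp point. The pads swing forward as they close: fully open they stand 13 mm farther back than shut.
Start: joints at [-1.341, 0.477, 0.022, 1.555, -0.011, 1.109, -0.083], TCP at [223.7, 636.871, 248.308] pointing down, gripper open.
Joint ranges: [-2.96, 2.96], [-0.34, 2.1], [-1.41, 1.46], [0.24, 2.44], [-1.37, 4.51], [0.17, 1.92], [-2.96, 2.96]. Speed limits (rad/s): [2.39, 2.39, 3.14, 3.14, 3.14, 3.14, 3.14].

### API

Orientations are given as a unit quaternion [x, y, z, w].
In Python, from bench import observe, snapshot, finish_job, tcp_to_tips gives the robot as it stands.
- The arm moves only by the tool step_arm, never from a script. Its argument "increments" is a list of rows, each an object with "travel": the shift along the tool's x, y, z in cm, a list of three; "yaw": the turn about the tool's x in degrees. A call has 1 to 20 rows; each row shifts and turns the pose as measured when the row begins, along the tool's axes as they then stand; what a row does not reach is not made up. A row lasts 1/8 s, in which the tool goes at most 62.5 mm and 10.7 degrees, less where a joint would pass 70% of its speed; a pose out of reach is approached as far as the arm can. A call is refused whole if a number of a shift passes 6.25 or a number of a turn 10.7, either way. A call with a gripper value outside its range is refused whole. "fingers" is the closure, from -1 (fully open) to 1 (shut), so that 0 is half open, set as the call begins (left out, the last holds). The fingers move at their own pace and stop on an object; "force" is the grip in N (left out, the last holds). Time passes only in rows, so rows that do not move let the fingers close. It gives the time, the measured TCP pose, the force and the opening at its end, in the units of the state.
- observe(): the state, without advancing time (a new reading comes with each control period).
- snapshot(name): name is "scene" or "top"; returns a dict with "frame" (400x640x3 uint8, red, green, blue), "fov_y" (degrees; the focal length in pixels is half the picture's height over the tangent of half this angle, whatever the lens; pixels are square), "cx", "cy" (the principal point, pixels), "R" (3x3) and "t" (3): a world point X has camera coordinates R X + t. Camera axes: x right, y down, z forward; pixel columns grow to the right and rows downward; lengths in mm; the calibration is good to about 2 mm. A picture is of the moment at which its call begins. There is no depth.
- finish_job(): hands the job in, once; it reports no verdict.
The state is a dict: "time_s": time; "qpos": joint angles; "dq": joint speeds; "effort": joint torques, N m; "eef_pos": TCP position; "eef_rot": TCP orientation; "wrist_force": force on the tool from outside, world axes, zero at the start; "moment": the same for the moment, N m; "grip_width": opening from 0.0 (shut) to 1.0 (fully open).
Only numpy, scipy, OpenCV 4.12 (cv2) and the standard library are available. Lean on these libraries where they do the work, as an engineer would, in place of code of your own. Each camera call takes 0.05 s, during which the arm holds its last target.

### The job

Load the large round silicon blank from the white rest plate into the three-point nest on the coater's stage: lay it flat on the stage plate, nudge it home and press it for a moment against both stop pins while the jaw is still back, then slide the jaw up until you feel its sprung nose give on the blank and hold it. Silicon chips easily, so set it down softly, never press hard on it, do not push the nose all the way in, and leave everything else where it is.

Things in the scene. Friction and masses are not known exactly. Their poses are not given: they have to be found in the camera images.
- disc_centre (a point): Centre (half-way up) of the large round silicon blank: polished dark grey disc, diameter 50 mm, 10 mm thick, about 46 g, slippery (friction about 0.2). It starts on one of the three low seats of the white rest plate; the others carry a square blank and a smaller disc. It chips when pressed with over 7 N against a stop pin or the jaw's nose, or when it lands on the stage with over 30 N.
- nest (a point): Centre of the nest on the top face of the coater's stage (grey aluminium plate, about 110 mm above the table, held fast by its lead screw). x points level from the jaw towards the stop pins, y level to the left of that, z up. The plate spans x -140 to +45 mm and y -55 to +55 mm and is flat and bare but for pins and jaw. A blank that bears on both pins has its centre above this point, 5 mm up.
- stop_left: Fixed steel stop pin at the +y side of the nest, diameter 8 mm, 8 mm high (2 mm lower than the blank); origin at its foot on the plate, at x +18.6, y +22.2 mm in the nest's frame (50 degrees off the nest's x axis).
- stop_right: The same pin at the -y side, at x +18.6, y -22.2 mm in the nest's frame.
- jaw (a joint): Travel (m) of the hand-slid jaw on the stage plate along the nest's +x, 0 (fully back) to 0.076. The slide is stiff: it moves at about 8 N (steady) and stays where it is left. With the blank home, the nose touches it at a travel between 0.055 and 0.067.
- jaw_post (a point): On the axis of the jaw's upright finger post, 33 mm above the plate (post diameter 14 mm, from 10 to 44 mm above the plate). It lies on the nest's x axis, 120 mm behind the nest's centre when the jaw is fully back. Pinch or push the post to slide the jaw.
- nose_root (a point): Middle of the front face of the jaw's block (34 x 26 x 10 mm), 21 mm ahead of the post's axis, 5 mm above the plate. From here a sprung brass nose, diameter 7 mm, points along +x. Its barrel is screwed in or out, so it sticks out 7 to 19 mm: the touch has to be felt. It gives from 1 N on, by 1 mm per 1.6 N, and is fully in after 3 mm, at about 6 N.
- rest: White plastic rest plate 100 x 245 x 8 mm, fixed to the table, origin under its centre; three round seats, diameter 24 mm and 8 mm high, 75 mm apart in its y, so that the blanks lie with their undersides 16 mm above the table.
- square_blank: Square silicon blank 45 x 45 x 10 mm, on a seat of the rest plate; origin under its centre. To be left alone.
- small_disc: Small round silicon blank, diameter 35 mm, 10 mm thick, on a seat of the rest plate; origin under its centre. To be left alone.
- setting_ring: Loose steel ring, diameter 28 mm, 18 mm high, on the coater's deck beyond the stage; origin under its centre. To be left alone.
- wash_bottle: Clear bottle, diameter 66 mm, 160 mm high, on the table ahead and left of the robot; origin under its centre. To be left alone.
- beaker: Glass beaker, 85 mm high, beyond the rest plate; origin under its centre. To be left alone.
- jar: Amber glass jar with a black lid, diameter 52 mm, 60 mm high, beyond the rest plate; origin under its centre. To be left alone.
- driver: Screwdriver with a black handle, 170 mm long, lying on the table between the robot and the coater; origin under its middle. To be left alone.
- tweezers: Steel tweezers, 125 mm long, lying on the table between the robot and the coater; origin under the middle. To be left alone.
Things that resemble listed ones, but are neither listed nor needed, are in the scene too. Leave any blue or red look-alike of the part that bears disc_centre alone.

How it is judged:
By the outcome, as a careful person would: the job done as asked, in the order asked, and still so for the second after the job is handed in, with the robot touching nothing.
It also fails if it takes over 72 s, if anything falls off the work surface, if the arm or the gripper's body presses on something with over 40 N, if the wrist force passes 120 N, or if a joint passes its speed limit or range.

## Working session

There is one attempt and no reset: what is moved stays moved. The work goes in short steps, Python scripts to look and compute and a tool call to move; the robot and the scene stay as the last step left them, time stands still between calls to the robot, and variables do not carry over. Pictures are saved under pics/ and viewed, and the job is handed in when it is done.

Besides the shell and the picture viewer there is one more tool, called after "Emit:" in YAML: its name, and indented under it one key for each argument. step_arm: Moves the arm, as the interface text tells. Its arguments: {"type":"object","properties":{"increments":{"type":"array","items":{"type":"object","properties":{"travel":{"type":"array","items":{"type":"number"}},"yaw":{"type":"number"}}}},"fingers":{"type":"number"},"force":{"type":"number"}},"required":["increments"]}

```bash
mkdir -p pics; ls; cat > h.py <<'E'
import numpy as np, cv2, json
from bench import observe, snapshot, finish_job, tcp_to_tips
def snap(name,fn):
    s=snapshot(name); cv2.imwrite(f'pics/{fn}.png',cv2.cvtColor(s['frame'],cv2.COLOR_RGB2BGR))
    np.savez(f'pics/{fn}.npz',**s); return s
def cam(fn):
    s=np.load(f'pics/{fn}.npz'); f=200/np.tan(np.radians(float(s['fov_y']))/2)
    return s,f
def ray(fn,u,v,z):
    s,f=cam(fn); d=s['R'].T@np.array([(u-s['cx'])/f,(v-s['cy'])/f,1]); c=-s['R'].T@s['t']
    return c+d*(z-c[2])/d[2]
def proj(fn,X):
    s,f=cam(fn); p=s['R']@np.array(X)+s['t']; return p[:2]/p[2]*f+[s['cx'],s['cy']]
def crop(fn,u0,v0,u1,v1,k,out):
    im=cv2.imread(f'pics/{fn}.png')[v0:v1,u0:u1]; cv2.imwrite(f'pics/{out}.png',cv2.resize(im,None,fx=k,fy=k,interpolation=cv2.INTER_CUBIC))
E
python3 - <<'E'
from h import *
print(observe(), tcp_to_tips)
for n in('scene','top'):
    s=snap(n,n+'0'); print(n,s['fov_y'],s['cx'],s['cy'],(-s['R'].T@s['t']).round(),s['R'].round(3).tolist())
E
```

```text
pics
{'time_s': 0.0, 'qpos': array([-1.34110639,  0.4778306 ,  0.022304  ,  1.55642814, -0.01147987,
        1.10929509, -0.08311897]), 'dq': array([-0.00053235, -0.00214464,  0.00062019,  0.00078711, -0.00045857,
       -0.00097469, -0.00047424]), 'effort': array([ 1.60735271e-04, -5.96444285e+01,  1.60823710e+00, -2.81199110e+01,
        1.24725714e-02,  9.12841293e-03,  1.42596471e-05]), 'eef_pos': array([223.5099807 , 636.33795903, 247.31439287]), 'eef_rot': array([-0.40926511,  0.57742197,  0.40843767,  0.57642399]), 'wrist_force': array([ 0.11119647, -0.08340985, -0.54774637]), 'moment': array([-0.02395351, -0.02625373, -0.00251082]), 'grip_width': 0.9976359684580441} 17.0
scene 53.52037437132966 318.03118920345054 201.6573130190222 [1236. -595.  759.] [[0.606, 0.795, -0.022], [0.45, -0.366, -0.814], [-0.655, 0.484, -0.58]]
top 57.36052043606637 319.07625926633915 203.94797270537717 [ 445.  -63. 1148.] [[0.016, -1.0, 0.018], [-0.994, -0.018, -0.109], [0.109, -0.016, -0.994]]
```

View pics/scene0.png

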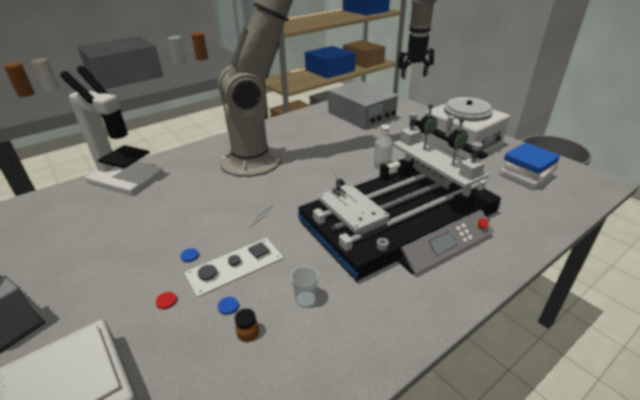

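View pics/top0.png

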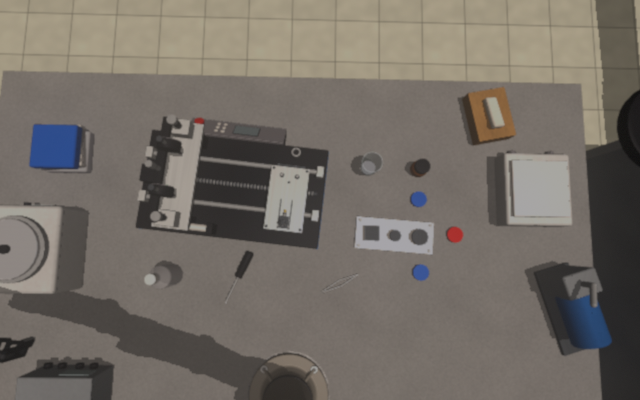

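The top view shows the rest plate at about (394,235). It carries a square blank (371,233), a small disc (394,236) and a large dark grey disc (419,237). The blue discs at (418,199) and (420,272) and the red one at (455,235) are look-alikes. The stage is at about (287,200). I'll enlarge both areas.

```bash
python3 - <<'E'
from h import *
crop('top0',350,190,470,280,6,'c1')
crop('top0',255,140,335,250,7,'c2')
crop('scene0',310,170,400,250,8,'c3')
crop('scene0',180,235,290,300,7,'c4')
a=cv2.imread('pics/c2.png');print(a.shape)
E
```

```text
(770, 560, 3)
```

View pics/c1.png

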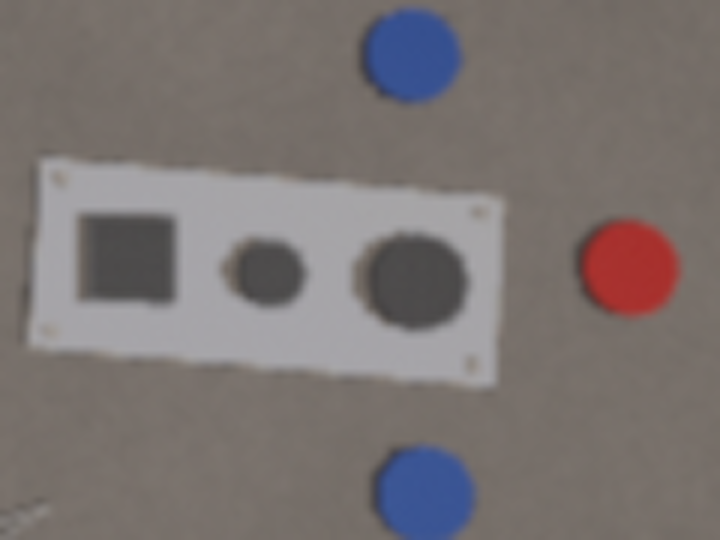

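View pics/c2.png

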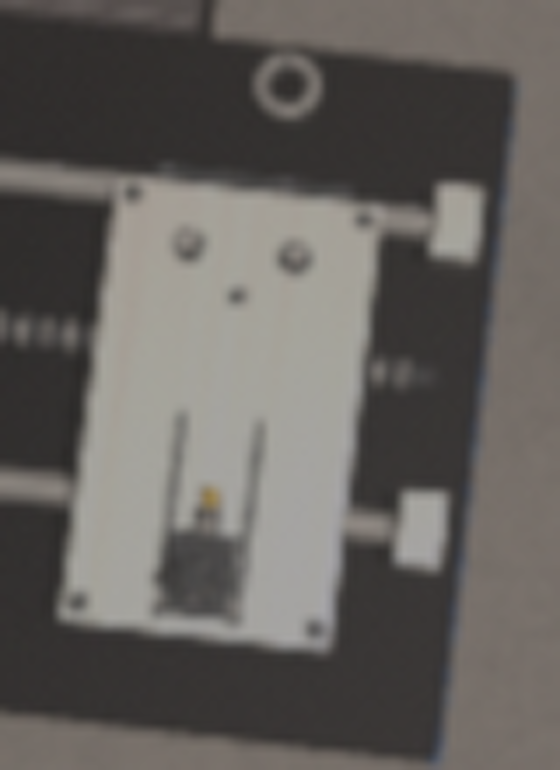

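View pics/c3.png

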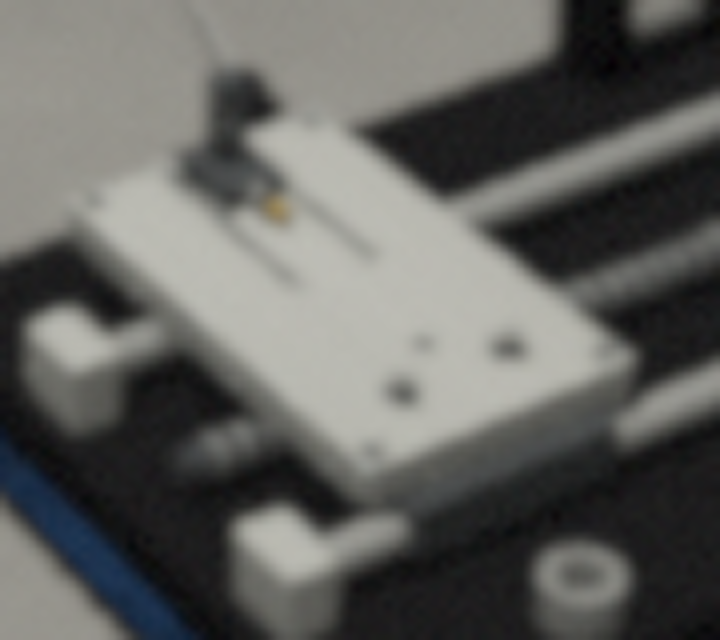

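View pics/c4.png

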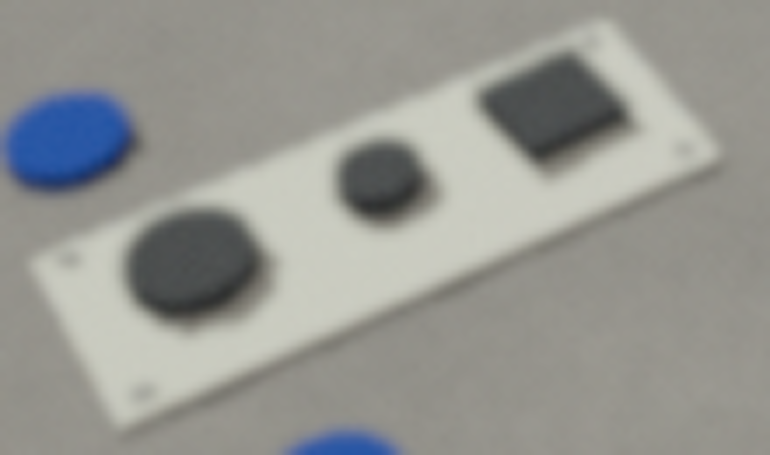

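```bash
cat > fit.py <<'E'
from h import *
from scipy.optimize import least_squares
def px(u0,v0,k,x,y): return u0+(x+.5)/k-.5, v0+(y+.5)/k-.5
obs=[]
for p,(x,y) in [((45,55,0),(118,183)),((45,-55,0),(380,208)),((-140,-55,0),(330,653)),((-140,55,0),(58,620)),((18.6,22.2,8),(188,244)),((18.6,-22.2,8),(294,257))]:
    obs.append(('top0',p,px(255,140,7,x,y)))
for p,(x,y) in [((45,-55,0),(365,484)),((45,55,0),(637,350)),((-140,-55,0),(70,210)),((-140,55,0),(335,120)),((18.6,22.2,4),(509,346)),((18.6,-22.2,4),(404,391))]:
    obs.append(('scene0',p,px(310,170,8,x,y)))
def w(q,p):
    c,s=np.cos(q[2]),np.sin(q[2]); return [q[0]+c*p[0]-s*p[1],q[1]+s*p[0]+c*p[1],q[3]+p[2]]
if __name__=='__main__':
    for sel in (['top0'],['scene0'],['top0','scene0']):
        f=lambda q:np.concatenate([proj(c,w(q,p))-o for c,p,o in obs if c in sel]+[[(q[3]-110)/1]])
        r=least_squares(f,[450,0,0,110]); print(sel,r.x.round(3),r.fun.round(1))
    # disc
    o=[('top0',px(350,190,6,418,281),26),('scene0',px(180,235,7,194,254),26)]
    for c,u,z in o: print(c,u,ray(c,*u,z).round(1))
    # rest corners z=8
    for x,y in((40,158),(504,197),(497,386),(30,349)): print(ray('top0',*px(350,190,6,x,y),8).round(1))
E
python3 fit.py
```

```text
['top0'] [ 6.19658e+02  9.13600e+00 -9.60000e-02  1.09945e+02] [-0.2 -0.9  0.3 -0.1 -0.1  0.2  0.1  0.5 -0.2  0.1  0.1  0.1 -0.1]
['scene0'] [ 6.22848e+02  6.11100e+00 -1.16000e-01  1.09933e+02] [ 0.4 -0.7  0.2  2.   0.3 -1.  -1.4 -0.9  0.4  0.3 -0.   0.1 -0.1]
['top0', 'scene0'] [ 6.20440e+02  8.51000e+00 -1.05000e-01  1.09039e+02] [ 0.2 -1.2  0.6 -0.1 -0.3  0.1 -0.   0.1  0.1 -0.1  0.4 -0.1  0.7 -1.2
  0.1  1.3  0.1 -1.1 -1.8 -1.2  0.4 -0.3  0.1 -0.4 -1. ]
top0 (419.25, 236.41666666666666) [ 473.2 -391.1   26. ]
scene0 (207.28571428571428, 270.85714285714283) [ 472.9 -392.8   26. ]
[ 534.4 -198.9    8. ]
[ 518.2 -442.2    8. ]
[ 420.1 -436.7    8. ]
[ 435.3 -194.2    8. ]
```

The part to pick is the large dark grey disc on the white rest's right-hand seat, at top (419,236) and scene (207,271). It is wider than the small disc at (394,235). The flat discs on the table are blue or red, so they're excluded, and crops c1 and c4 confirm the choice. Next I'll work out the tool axes and the move to it.

```bash
cat >> h.py <<'E'
from scipy.spatial.transform import Rotation as Ro
def st(tgt=None,zdir=None):
    o=observe(); R=Ro.from_quat(o['eef_rot']).as_matrix(); p=o['eef_pos']
    print('t',round(o['time_s'],2),'p',p.round(2),'tip axes x',R[:,0].round(3),'y',R[:,1].round(3),'z',R[:,2].round(3),'F',o['wrist_force'].round(2),'w',round(float(o['grip_width'])*85,1),'q7',o['qpos'][6].round(2))
    if zdir is not None:
        a=np.degrees(np.arctan2(R[1,2],R[0,2])); d=(a-zdir+90)%180-90
        print('yaw now',a.round(2),'need tool yaw about x (deg):',round(d,2))
    if tgt is not None: print('tool-frame travel cm',(R.T@(np.array(tgt)-p)/10).round(3))
    return o,R
E
python3 - <<'E'
from h import *
st([473,-391.5,150],np.degrees(-0.063))
E
```

```text
t 0.1 p [223.58 636.38 247.41] tip axes x [-0.    -0.002 -1.   ] y [-0.943  0.331 -0.   ] z [ 0.331  0.943 -0.002] F [-0.27  0.14  0.36] w 85.2 q7 -0.08
yaw now 70.64 need tool yaw about x (deg): 74.25
tool-frame travel cm [  9.892 -57.602 -88.693]
```

Emit:
step_arm:
  increments:
    - {"travel": [-3, -5.4, -0.28], "yaw": 5.3}
    - {"travel": [-3, -5.4, -0.28], "yaw": 5.3}
    - {"travel": [-3, -5.4, -0.28], "yaw": 5.3}
    - {"travel": [0, -6.2, -0.28], "yaw": 5.3}
    - {"travel": [0, -6.2, -0.28], "yaw": 5.3}
    - {"travel": [0, -6.2, -0.28], "yaw": 5.3}
    - {"travel": [0, -6.2, -0.28], "yaw": 5.3}
    - {"travel": [0, -6.2, -0.28], "yaw": 5.3}
    - {"travel": [0, -6.2, -0.28], "yaw": 5.3}
    - {"travel": [0, -6.2, -0.28], "yaw": 5.3}
    - {"travel": [0, -6.2, -0.28], "yaw": 5.3}
    - {"travel": [0, -6.2, -0.28], "yaw": 5.3}
  fingers: -0.5
  force: 30

```text
time_s: 1.6
eef_pos: [641.2, 92.3, 334.0]
eef_rot: [-0.038, 0.709, 0.033, 0.703]
wrist_force: [1.1, 0.5, -1.1]
grip_width: 0.749
```

```bash
python3 - <<'E'
from h import *
st([473,-391.5,150],np.degrees(-0.063))
E
```

```text
t 1.6 p [641.18  92.3  333.95] tip axes x [-0.009 -0.008 -1.   ] y [-0.101  0.995 -0.007] z [ 0.995  0.101 -0.009] F [ 1.15  0.52 -1.12] w 63.7 q7 0.01
yaw now 5.8 need tool yaw about x (deg): 9.41
tool-frame travel cm [ 18.902 -46.31  -21.446]
```

Emit:
step_arm:
  increments:
    - {"travel": [1, -5.5, -2], "yaw": 1.2}
    - {"travel": [1, -5.5, -2], "yaw": 1.2}
    - {"travel": [1, -5.5, -2], "yaw": 1.2}
    - {"travel": [1, -5.5, -2], "yaw": 1.2}
    - {"travel": [1, -5.5, -2], "yaw": 1.2}
    - {"travel": [1, -5.5, -2], "yaw": 1.2}
    - {"travel": [1, -5.5, -2], "yaw": 1.2}
    - {"travel": [1, -5.5, -2], "yaw": 1.0}
    - {"travel": [0, 0, 0], "yaw": 0}

```text
time_s: 2.72
eef_pos: [481.1, -370.7, 254.3]
eef_rot: [0.024, 0.711, -0.031, 0.702]
wrist_force: [0.5, -0.1, 0.5]
grip_width: 0.754
```

```bash
python3 - <<'E'
from h import *
st([473,-391.5,150],np.degrees(-0.063))
E
```

```text
t 2.73 p [ 481.14 -370.7   254.28] tip axes x [-0.012 -0.01  -1.   ] y [ 0.079  0.997 -0.011] z [ 0.997 -0.079 -0.011] F [ 0.55 -0.07  0.46] w 64.1 q7 0.71
yaw now -4.51 need tool yaw about x (deg): -0.9
tool-frame travel cm [10.457 -2.025 -0.529]
```

Emit:
step_arm:
  increments:
    - {"travel": [4, -1.0, -0.3], "yaw": 0}
    - {"travel": [4, -1.0, -0.2], "yaw": 0}
    - {"travel": [4, 0, 0], "yaw": 0}
    - {"travel": [3, 0, 0], "yaw": 0}
    - {"travel": [0, 0, 0], "yaw": 0}

```text
time_s: 3.35
eef_pos: [476.0, -388.0, 99.8]
eef_rot: [0.024, 0.71, -0.029, 0.703]
wrist_force: [-0.2, -0.8, 0.9]
grip_width: 0.75
```

```bash
python3 - <<'E'
from h import *
st([473,-391.5,80],np.degrees(-0.063))
snap('top','top1');snap('scene','scene1')
crop('top1',350,180,490,290,5,'d1');crop('scene1',130,170,290,310,4,'d2')
st()
E
```

```text
t 3.35 p [ 475.96 -387.96   99.84] tip axes x [-0.011 -0.006 -1.   ] y [ 0.074  0.997 -0.007] z [ 0.997 -0.074 -0.01 ] F [-0.19 -0.76  0.87] w 63.8 q7 0.85
yaw now -4.24 need tool yaw about x (deg): -0.63
tool-frame travel cm [ 1.989 -0.36  -0.249]
t 3.45 p [ 477.41 -389.54  102.56] tip axes x [-0.006 -0.009 -1.   ] y [ 0.074  0.997 -0.01 ] z [ 0.997 -0.074 -0.006] F [-0.18 -0.18  0.71] w 63.7 q7 0.85
```

View pics/d1.png

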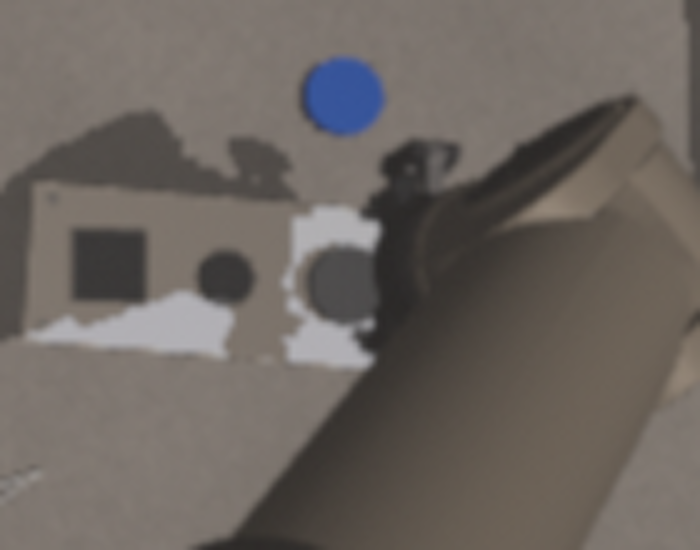

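View pics/d2.png

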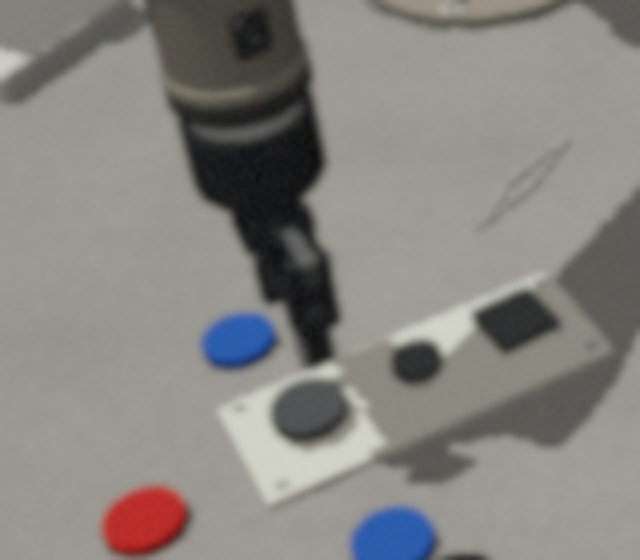

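Emit:
step_arm:
  increments:
    - {"travel": [2, -0.2, -0.4], "yaw": 0}
    - {"travel": [2, 0, 0], "yaw": 0}
    - {"travel": [0, 0, 0], "yaw": 0}
    - {"travel": [0, 0, 0], "yaw": 0}

```text
time_s: 3.95
eef_pos: [474.8, -392.5, 63.0]
eef_rot: [0.022, 0.707, -0.03, 0.706]
wrist_force: [-0.6, -0.1, 0.7]
grip_width: 0.752
```

```bash
python3 - <<'E'
from h import *
st([473,-391.5,40],np.degrees(-0.063))
snap('scene','scene2')
st();snap('scene','scene2');o=st()
crop('scene2',150,210,270,310,6,'d3')
print(o[0]['dq'].round(3))
E
```

```text
t 3.95 p [ 474.78 -392.49   63.02] tip axes x [-0.002 -0.012 -1.   ] y [ 0.073  0.997 -0.012] z [ 0.997 -0.073 -0.001] F [-0.6  -0.12  0.65] w 63.9 q7 0.88
yaw now -4.21 need tool yaw about x (deg): -0.6
tool-frame travel cm [ 2.301  0.112 -0.182]
t 4.0 p [ 474.75 -392.36   63.01] tip axes x [-0.002 -0.012 -1.   ] y [ 0.073  0.997 -0.012] z [ 0.997 -0.073 -0.001] F [ 0.53  0.09 -0.64] w 64.0 q7 0.88
t 4.05 p [ 474.86 -392.35   63.17] tip axes x [-0.002 -0.012 -1.   ] y [ 0.073  0.997 -0.012] z [ 0.997 -0.073 -0.001] F [-0.96 -0.74 -0.09] w 63.5 q7 0.88
[-0.001 -0.005  0.002 -0.001  0.    -0.001  0.   ]
```

View pics/d3.png

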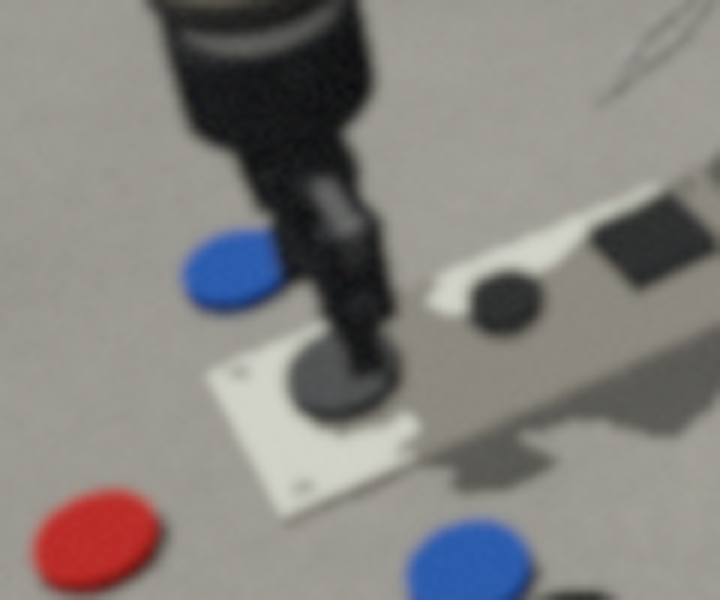

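```bash
python3 - <<'E'
from h import *
for z in (46,50,54):
  for dx in (32,39,46): print(z,dx,((proj('scene2',[474.8+dx,-392.4-dx*.073,z])-[150,210])*6).round())
print(((proj('scene2',[473,-391.7,26])-[150,210])*6).round())
E
```

```text
46 32 [365. 379.]
46 39 [371. 389.]
46 46 [377. 399.]
50 32 [363. 372.]
50 39 [369. 382.]
50 46 [376. 393.]
54 32 [361. 365.]
54 39 [368. 375.]
54 46 [374. 386.]
[346. 364.]
```

Emit:
step_arm:
  increments:
    - {"travel": [1.5, 0.05, -0.18], "yaw": -0.6}
    - {"travel": [1.5, 0, 0], "yaw": 0}
    - {"travel": [0, 0, 0], "yaw": 0}
    - {"travel": [0, 0, 0], "yaw": 0}

```text
time_s: 4.55
eef_pos: [473.0, -392.1, 31.1]
eef_rot: [0.018, 0.707, -0.026, 0.706]
wrist_force: [-0.7, -0.1, -0.9]
grip_width: 0.747
```

```bash
cat >> h.py <<'E'
def fav(n=6):
    F=[];P=[]
    for i in range(n):
        o=observe();F.append(o['wrist_force']);P.append(o['eef_pos']);snapshot('top')
    print('t',round(o['time_s'],2),'Favg',np.mean(F,0).round(2),'p',np.mean(P,0).round(2),'w',round(float(o['grip_width'])*85,1)); return np.mean(F,0)
E
python3 - <<'E'
from h import *
st([473,-391.5,30],np.degrees(-0.063)); fav()
E
```

```text
t 4.55 p [ 473.02 -392.06   31.09] tip axes x [-0.002 -0.012 -1.   ] y [ 0.062  0.998 -0.012] z [ 0.998 -0.062 -0.001] F [-0.68 -0.12 -0.91] w 63.5 q7 0.92
yaw now -3.55 need tool yaw about x (deg): 0.06
tool-frame travel cm [ 0.108  0.057 -0.005]
t 4.8 Favg [ 0.14  0.28 -0.03] p [ 473.17 -392.05   31.4 ] w 63.9
```

Emit:
step_arm:
  increments:
    - {"travel": [0.3, 0, 0], "yaw": 0}
    - {"travel": [0.2, 0, 0], "yaw": 0}
    - {"travel": [0, 0, 0], "yaw": 0}

```text
time_s: 5.22
eef_pos: [473.5, -392.2, 26.6]
eef_rot: [0.017, 0.707, -0.026, 0.707]
wrist_force: [0.1, -0.1, -1.2]
grip_width: 0.75
```

Emit:
step_arm:
  increments:
    - {"travel": [0.25, 0, 0], "yaw": 0}
    - {"travel": [0, 0, 0], "yaw": 0}

```text
time_s: 5.48
eef_pos: [473.5, -392.2, 23.9]
eef_rot: [0.017, 0.707, -0.026, 0.707]
wrist_force: [0.4, 1.0, 0.7]
grip_width: 0.753
```

Emit:
step_arm:
  increments:
    - {"travel": [0.25, 0, 0], "yaw": 0}
    - {"travel": [0, 0, 0], "yaw": 0}

```text
time_s: 5.72
eef_pos: [473.5, -392.2, 21.2]
eef_rot: [0.017, 0.707, -0.026, 0.707]
wrist_force: [0.2, 0.2, -0.0]
grip_width: 0.753
```

Emit:
step_arm:
  increments:
    - {"travel": [0.15, 0, 0], "yaw": 0}
    - {"travel": [0, 0, 0], "yaw": 0}

```text
time_s: 5.98
eef_pos: [473.5, -392.3, 19.6]
eef_rot: [0.017, 0.707, -0.026, 0.707]
wrist_force: [-0.3, -0.1, -0.3]
grip_width: 0.751
```

Emit:
step_arm:
  increments:
    - {"travel": [0.15, 0, 0], "yaw": 0}
    - {"travel": [0, 0, 0], "yaw": 0}

```text
time_s: 6.22
eef_pos: [473.8, -392.6, 19.3]
eef_rot: [0.018, 0.706, -0.026, 0.707]
wrist_force: [1.0, -0.2, -0.6]
grip_width: 0.752
```

Emit:
step_arm:
  increments:
    - {"travel": [0.15, 0, 0], "yaw": 0}
    - {"travel": [0, 0, 0], "yaw": 0}

```text
time_s: 6.48
eef_pos: [473.9, -392.7, 19.3]
eef_rot: [0.018, 0.706, -0.026, 0.707]
wrist_force: [0.4, -0.3, 0.0]
grip_width: 0.75
```

Emit:
step_arm:
  increments:
    - {"travel": [-0.6, 0.07, -0.05], "yaw": 0}
    - {"travel": [-0.58, 0, 0], "yaw": 0}
    - {"travel": [0, 0, 0], "yaw": 0}

```text
time_s: 6.85
eef_pos: [473.5, -391.8, 31.6]
eef_rot: [0.018, 0.706, -0.026, 0.707]
wrist_force: [-0.4, 0.1, 1.4]
grip_width: 0.75
```

Emit:
step_arm:
  increments:
    - {"travel": [0, 0, 0], "yaw": 0}
    - {"travel": [0, 0, 0], "yaw": 0}
    - {"travel": [0, 0, 0], "yaw": 0}
    - {"travel": [0, 0, 0], "yaw": 0}
  fingers: 0.1
  force: 25

```text
time_s: 7.35
eef_pos: [473.5, -391.9, 31.7]
eef_rot: [0.018, 0.706, -0.026, 0.707]
wrist_force: [0.6, 0.3, 1.2]
grip_width: 0.572
```

```bash
python3 - <<'E'
from h import *
st(); fav(4)
snap('scene','scene3');crop('scene3',150,210,270,310,6,'d4')
E
```

```text
t 7.35 p [ 473.54 -391.89   31.71] tip axes x [ 0.001 -0.012 -1.   ] y [ 0.062  0.998 -0.012] z [ 0.998 -0.062  0.002] F [0.59 0.3  1.24] w 48.6 q7 0.92
t 7.5 Favg [0.55 0.17 1.69] p [ 473.54 -391.88   31.71] w 48.4
```

View pics/d4.png

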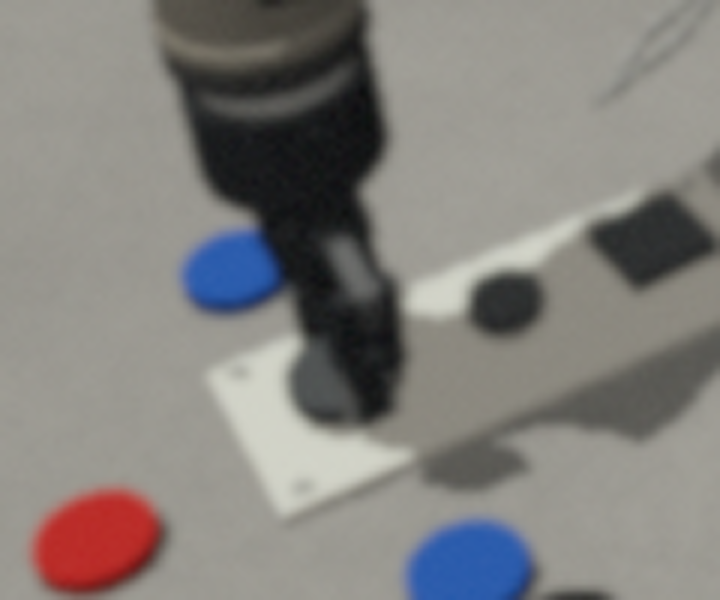

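The jaws stopped at about 48.5 mm on the disc. Lifting now.

Emit:
step_arm:
  increments:
    - {"travel": [-1, 0, 0], "yaw": 0}
    - {"travel": [-2, 0, 0], "yaw": 0}
    - {"travel": [-3, 0, 0], "yaw": 0}
    - {"travel": [-4, 0, 0], "yaw": 0}
    - {"travel": [-5, 0, 0], "yaw": 0}
    - {"travel": [-4, 0, 0], "yaw": 0}
    - {"travel": [-2, 0, 0], "yaw": 0}
    - {"travel": [0, 0, 0], "yaw": 0}

```text
time_s: 8.6
eef_pos: [472.5, -390.0, 256.6]
eef_rot: [0.018, 0.705, -0.028, 0.709]
wrist_force: [-0.2, 0.6, -1.6]
grip_width: 0.573
```

```bash
python3 - <<'E'
from h import *
snap('scene','scene4');crop('scene4',130,150,270,310,4,'d5')
c,s=np.cos(-.1),np.sin(-.1)
st([619.8-10*c,8.8-10*s,260],np.degrees(-0.1))
E
```

```text
t 8.65 p [ 472.13 -389.69  255.52] tip axes x [ 0.004 -0.013 -1.   ] y [ 0.064  0.998 -0.013] z [ 0.998 -0.064  0.005] F [-0.16 -0.62 -0.15] w 48.3 q7 0.77
yaw now -3.67 need tool yaw about x (deg): 2.06
tool-frame travel cm [-0.906 40.741 11.187]
```

View pics/d5.png

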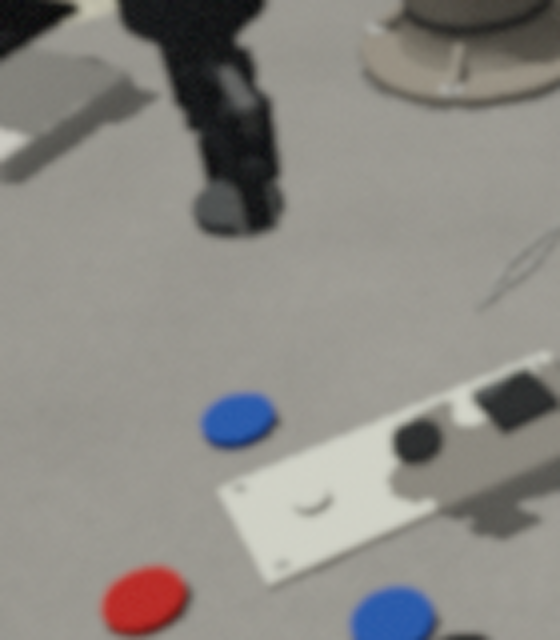

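Emit:
step_arm:
  increments:
    - {"travel": [0, 3, 1], "yaw": 0.3}
    - {"travel": [0, 5, 1.4], "yaw": 0.3}
    - {"travel": [0, 5.5, 1.4], "yaw": 0.3}
    - {"travel": [0, 5.5, 1.4], "yaw": 0.3}
    - {"travel": [0, 5.5, 1.4], "yaw": 0.3}
    - {"travel": [0, 5.5, 1.4], "yaw": 0.3}
    - {"travel": [0, 5, 1.4], "yaw": 0.2}
    - {"travel": [0, 3.5, 1.2], "yaw": 0}
    - {"travel": [0, 1.5, 0.5], "yaw": 0}
    - {"travel": [0, 0, 0], "yaw": 0}
    - {"travel": [0, 0, 0], "yaw": 0}

```text
time_s: 10.02
eef_pos: [612.3, 8.6, 238.2]
eef_rot: [0.032, 0.712, -0.044, 0.701]
wrist_force: [-0.3, -0.5, -0.7]
grip_width: 0.568
```

```bash
python3 - <<'E'
from h import *
c,s=np.cos(-.1),np.sin(-.1)
st([619.8-10*c,8.8-10*s,160],np.degrees(-0.1))
E
```

```text
t 10.03 p [612.27   8.62 238.15] tip axes x [-0.016 -0.015 -1.   ] y [ 0.107  0.994 -0.017] z [ 0.994 -0.107 -0.015] F [-0.34 -0.46 -0.71] w 48.3 q7 -0.02
yaw now -6.16 need tool yaw about x (deg): -0.44
tool-frame travel cm [ 7.815  0.223 -0.139]
```

Emit:
step_arm:
  increments:
    - {"travel": [2, 0.1, -0.1], "yaw": -0.4}
    - {"travel": [2, 0.1, 0], "yaw": 0}
    - {"travel": [2, 0, 0], "yaw": 0}
    - {"travel": [1.5, 0, 0], "yaw": 0}
    - {"travel": [1.2, 0, 0], "yaw": 0}
    - {"travel": [0, 0, 0], "yaw": 0}
    - {"travel": [0, 0, 0], "yaw": 0}

```text
time_s: 10.9
eef_pos: [608.6, -2.7, 150.9]
eef_rot: [0.034, 0.71, -0.047, 0.701]
wrist_force: [-0.2, -0.9, -0.2]
grip_width: 0.569
```

```bash
python3 - <<'E'
from h import *
c,s=np.cos(-.1),np.sin(-.1)
st([619.8-10*c,8.8-10*s,127],np.degrees(-0.1))
snap('scene','scene5');crop('scene5',310,150,410,250,6,'d6')
snap('top','top5');crop('top5',245,140,345,250,5,'d7')
E
```

```text
t 10.9 p [608.64  -2.69 150.92] tip axes x [-0.014 -0.018 -1.   ] y [ 0.116  0.993 -0.019] z [ 0.993 -0.116 -0.012] F [-0.19 -0.88 -0.19] w 48.3 q7 0.04
yaw now -6.65 need tool yaw about x (deg): -0.92
tool-frame travel cm [2.367 1.3   0.003]
```

View pics/d6.png

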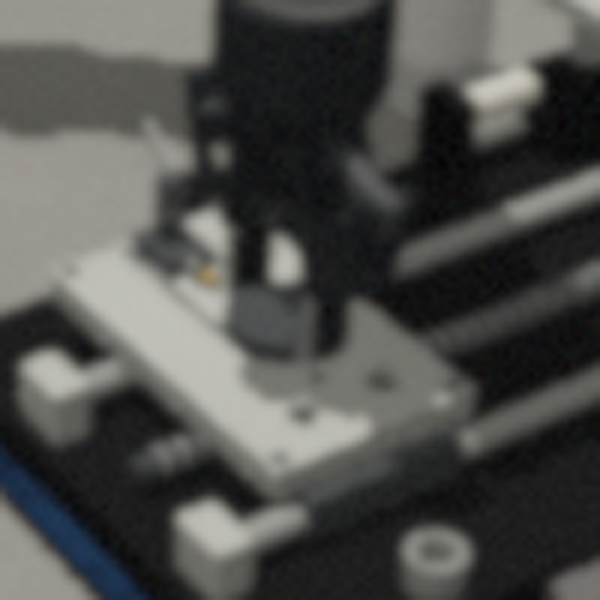

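View pics/d7.png

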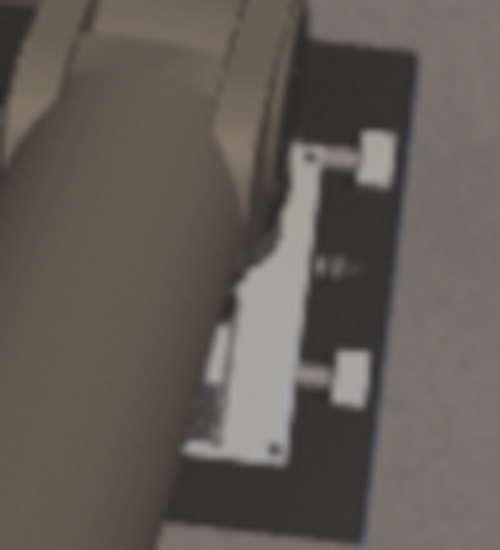

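Emit:
step_arm:
  increments:
    - {"travel": [0.5, 0.65, 0], "yaw": -0.5}
    - {"travel": [0.3, 0.6, 0], "yaw": -0.4}
    - {"travel": [0, 0, 0], "yaw": 0}
    - {"travel": [0, 0, 0], "yaw": 0}

```text
time_s: 11.5
eef_pos: [610.6, 11.8, 142.9]
eef_rot: [0.028, 0.71, -0.04, 0.702]
wrist_force: [0.2, 0.5, -0.7]
grip_width: 0.569
```

```bash
python3 - <<'E'
from h import *
c,s=np.cos(-.1),np.sin(-.1)
o,R=st([620.2-10*c,8.5-10*s,127],np.degrees(-0.1))
snap('scene','scene6');crop('scene6',320,160,400,240,8,'d8')
p=o['eef_pos']
for z in(-15.7,-5.7): print(((proj('scene6',p+R@[-z,0,0])-[320,160])*8).round())
print(((proj('scene6',[620.2,8.5,110])-[320,160])*8).round())
fav(6)
E
```

```text
t 11.5 p [610.59  11.81 142.87] tip axes x [-0.012 -0.017 -1.   ] y [ 0.097  0.995 -0.018] z [ 0.995 -0.097 -0.011] F [ 0.25  0.51 -0.65] w 48.4 q7 0.04
yaw now -5.57 need tool yaw about x (deg): 0.16
tool-frame travel cm [ 1.591 -0.205  0.005]
[330. 363.]
[332. 339.]
[341. 421.]
t 11.8 Favg [ 0.03 -0.16 -0.46] p [610.58  11.64 142.9 ] w 48.1
```

View pics/d8.png

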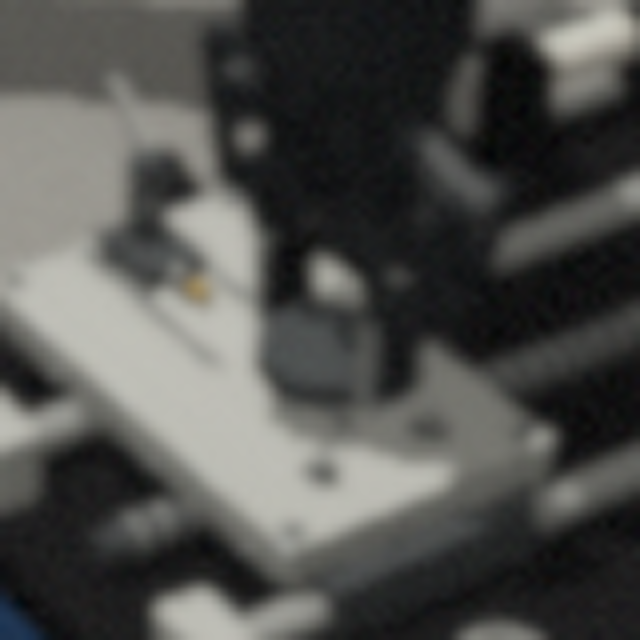

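Emit:
step_arm:
  increments:
    - {"travel": [0.5, -0.08, 0], "yaw": 0}
    - {"travel": [0.4, -0.08, 0], "yaw": 0}
    - {"travel": [0.3, 0, 0], "yaw": 0}
    - {"travel": [0, 0, 0], "yaw": 0}

```text
time_s: 12.35
eef_pos: [610.0, 9.4, 129.8]
eef_rot: [0.028, 0.71, -0.041, 0.702]
wrist_force: [-0.1, -0.1, 0.3]
grip_width: 0.571
```

Emit:
step_arm:
  increments:
    - {"travel": [0.1, 0, 0], "yaw": 0}
    - {"travel": [0, 0, 0], "yaw": 0}

```text
time_s: 12.6
eef_pos: [610.1, 9.4, 128.8]
eef_rot: [0.028, 0.71, -0.041, 0.702]
wrist_force: [-0.2, -0.0, -0.8]
grip_width: 0.569
```

Emit:
step_arm:
  increments:
    - {"travel": [0.1, 0, 0], "yaw": 0}

```text
time_s: 12.72
eef_pos: [610.2, 9.4, 127.9]
eef_rot: [0.028, 0.71, -0.041, 0.702]
wrist_force: [-0.9, -0.3, -0.2]
grip_width: 0.569
```

Emit:
step_arm:
  increments:
    - {"travel": [0.1, 0, 0], "yaw": 0}

```text
time_s: 12.85
eef_pos: [610.2, 9.4, 126.9]
eef_rot: [0.028, 0.71, -0.041, 0.702]
wrist_force: [-0.9, 0.1, -1.0]
grip_width: 0.566
```

Emit:
step_arm:
  increments:
    - {"travel": [0.06, 0, 0], "yaw": 0}

```text
time_s: 12.98
eef_pos: [610.2, 9.4, 126.3]
eef_rot: [0.028, 0.71, -0.041, 0.702]
wrist_force: [0.2, -0.2, -0.6]
grip_width: 0.57
```

Emit:
step_arm:
  increments:
    - {"travel": [0.06, 0, 0], "yaw": 0}

```text
time_s: 13.1
eef_pos: [610.3, 9.3, 125.9]
eef_rot: [0.029, 0.71, -0.041, 0.702]
wrist_force: [-1.6, 1.0, 5.4]
grip_width: 0.571
```

Emit:
step_arm:
  increments:
    - {"travel": [0.06, 0, 0], "yaw": 0}

```text
time_s: 13.22
eef_pos: [610.4, 9.3, 125.9]
eef_rot: [0.029, 0.71, -0.041, 0.702]
wrist_force: [-2.3, 0.4, 5.9]
grip_width: 0.568
```

Emit:
step_arm:
  increments:
    - {"travel": [0.06, 0, 0], "yaw": 0}

```text
time_s: 13.35
eef_pos: [610.6, 9.3, 125.9]
eef_rot: [0.029, 0.71, -0.041, 0.703]
wrist_force: [-2.3, -0.1, 5.2]
grip_width: 0.57
```

The disc touched down gently at z≈126, with about 5 N. I'll relax the arm and open the fingers.

Emit:
step_arm:
  increments:
    - {"travel": [0, 0, 0], "yaw": 0}
    - {"travel": [0, 0, 0], "yaw": 0}

```text
time_s: 13.6
eef_pos: [610.7, 9.3, 126.0]
eef_rot: [0.029, 0.71, -0.041, 0.703]
wrist_force: [-0.8, 0.1, 0.8]
grip_width: 0.566
```

Emit:
step_arm:
  increments:
    - {"travel": [0, 0, 0], "yaw": 0}
    - {"travel": [0, 0, 0], "yaw": 0}
    - {"travel": [0, 0, 0], "yaw": 0}
  fingers: -0.42

```text
time_s: 13.98
eef_pos: [610.7, 9.4, 125.6]
eef_rot: [0.029, 0.71, -0.041, 0.703]
wrist_force: [-0.1, 0.7, -0.3]
grip_width: 0.702
```

```bash
python3 - <<'E'
from h import *
c,s=np.cos(-.1),np.sin(-.1)
o,R=st([620.2-10*c,8.5-10*s,127],np.degrees(-0.1))
fav(6)
snap('scene','scene7');crop('scene7',320,160,400,240,8,'d9')
E
```

```text
t 13.97 p [610.65   9.36 125.62] tip axes x [-0.011 -0.016 -1.   ] y [ 0.098  0.995 -0.017] z [ 0.995 -0.098 -0.009] F [-0.06  0.7  -0.33] w 59.7 q7 0.05
yaw now -5.62 need tool yaw about x (deg): 0.11
tool-frame travel cm [-0.137  0.008 -0.043]
t 14.22 Favg [-0.23 -0.08 -0.14] p [610.67   9.33 125.67] w 60.4
```

View pics/d9.png

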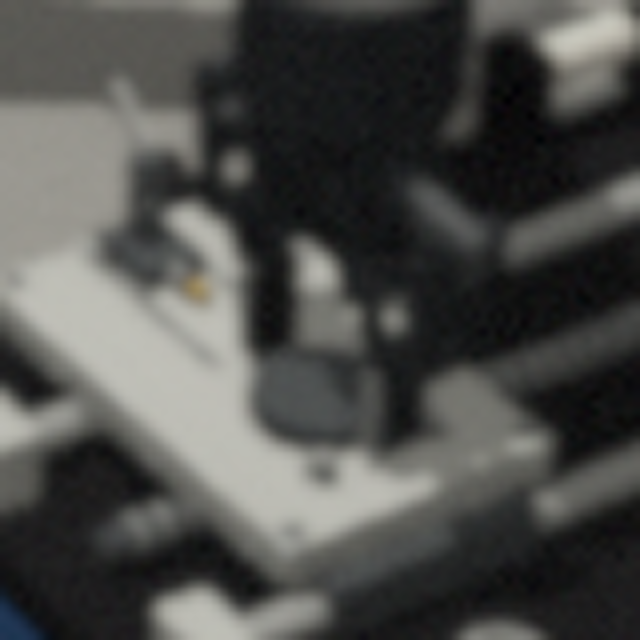

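Emit:
step_arm:
  increments:
    - {"travel": [0, 0, 0.2], "yaw": 0}
    - {"travel": [0, 0, 0.2], "yaw": 0}
    - {"travel": [0, 0, 0.2], "yaw": 0}
    - {"travel": [0, 0, 0.1], "yaw": 0}
    - {"travel": [0, 0, 0.1], "yaw": 0}
    - {"travel": [0, 0, 0.1], "yaw": 0}

```text
time_s: 15.08
eef_pos: [620.2, 8.4, 125.6]
eef_rot: [0.029, 0.71, -0.041, 0.703]
wrist_force: [0.3, -0.3, 1.0]
grip_width: 0.71
```

Emit:
step_arm:
  increments:
    - {"travel": [0, 0, 0.05], "yaw": 0}
    - {"travel": [0, 0, 0.05], "yaw": 0}

```text
time_s: 15.32
eef_pos: [621.2, 8.3, 125.5]
eef_rot: [0.029, 0.71, -0.041, 0.703]
wrist_force: [0.1, -0.2, -0.2]
grip_width: 0.706
```

Emit:
step_arm:
  increments:
    - {"travel": [0, 0, 0.05], "yaw": 0}
    - {"travel": [0, 0, 0.05], "yaw": 0}

```text
time_s: 15.58
eef_pos: [622.3, 8.2, 125.6]
eef_rot: [0.029, 0.71, -0.041, 0.703]
wrist_force: [-0.3, 0.8, 0.2]
grip_width: 0.708
```

```bash
python3 - <<'E'
from h import *
o,R=st([620.2,8.5,127],np.degrees(-0.1))
snap('scene','scene8');crop('scene8',320,160,400,240,8,'d10')
E
```

```text
t 15.57 p [622.27   8.17 125.56] tip axes x [-0.011 -0.016 -1.   ] y [ 0.098  0.995 -0.017] z [ 0.995 -0.098 -0.01 ] F [-0.28  0.81  0.2 ] w 60.2 q7 0.05
yaw now -5.63 need tool yaw about x (deg): 0.1
tool-frame travel cm [-0.142  0.01  -0.211]
```

View pics/d10.png

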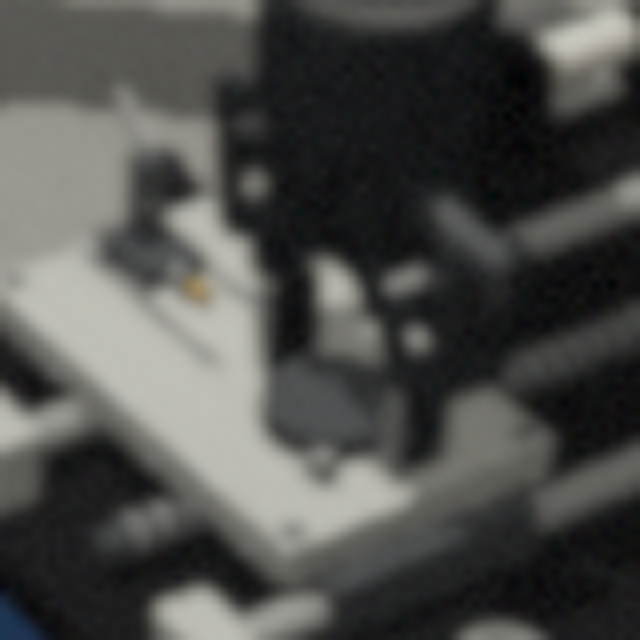

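Emit:
step_arm:
  increments:
    - {"travel": [0, 0, 0.05], "yaw": 0}
    - {"travel": [0, 0, 0.04], "yaw": 0}

```text
time_s: 15.88
eef_pos: [623.3, 8.1, 125.5]
eef_rot: [0.029, 0.71, -0.041, 0.703]
wrist_force: [0.5, 0.6, 0.9]
grip_width: 0.708
```

Emit:
step_arm:
  increments:
    - {"travel": [0, 0, 0.04], "yaw": 0}
    - {"travel": [0, 0, 0.04], "yaw": 0}

```text
time_s: 16.12
eef_pos: [624.1, 8.0, 125.6]
eef_rot: [0.029, 0.71, -0.041, 0.703]
wrist_force: [0.2, 0.1, 0.0]
grip_width: 0.707
```

Emit:
step_arm:
  increments:
    - {"travel": [0, 0, 0.04], "yaw": 0}
    - {"travel": [0, 0, 0.04], "yaw": 0}

```text
time_s: 16.38
eef_pos: [624.5, 8.1, 125.4]
eef_rot: [0.029, 0.71, -0.04, 0.702]
wrist_force: [-0.7, 1.0, 0.5]
grip_width: 0.709
```

Emit:
step_arm:
  increments:
    - {"travel": [0, 0, 0.04], "yaw": 0}
    - {"travel": [0, 0, 0.04], "yaw": 0}

```text
time_s: 16.62
eef_pos: [624.8, 8.3, 125.2]
eef_rot: [0.029, 0.711, -0.04, 0.702]
wrist_force: [-2.0, 1.4, 0.9]
grip_width: 0.711
```

```bash
python3 - <<'E'
from h import *
fav(5)
snap('scene','scene9');crop('scene9',330,180,390,230,12,'d11')
E
```

```text
t 16.82 Favg [-1.76  0.57  0.29] p [624.84   8.26 125.21] w 60.8
```

View pics/d11.png

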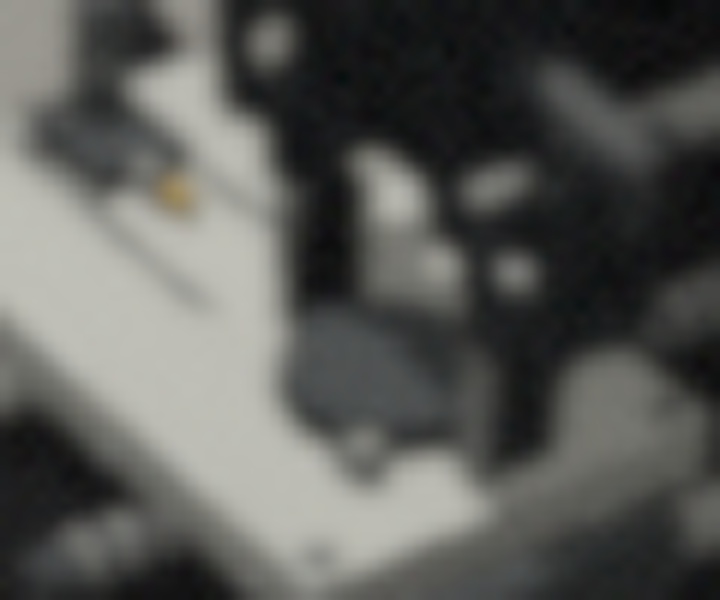

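Emit:
step_arm:
  increments:
    - {"travel": [0, 0.02, 0.04], "yaw": 0}
    - {"travel": [0, 0.02, 0.04], "yaw": 0}

```text
time_s: 17.18
eef_pos: [625.5, 8.7, 125.2]
eef_rot: [0.029, 0.711, -0.04, 0.702]
wrist_force: [-2.7, 1.2, 1.0]
grip_width: 0.708
```

Emit:
step_arm:
  increments:
    - {"travel": [0, 0.02, 0.04], "yaw": 0}
    - {"travel": [0, 0.02, 0.04], "yaw": 0}

```text
time_s: 17.42
eef_pos: [626.4, 9.1, 125.2]
eef_rot: [0.029, 0.711, -0.04, 0.702]
wrist_force: [-1.6, 1.5, 0.5]
grip_width: 0.71
```

Emit:
step_arm:
  increments:
    - {"travel": [0, 0.02, 0.04], "yaw": 0}
    - {"travel": [0, 0.02, 0.04], "yaw": 0}

```text
time_s: 17.68
eef_pos: [626.6, 9.2, 125.0]
eef_rot: [0.029, 0.711, -0.04, 0.701]
wrist_force: [-3.3, 0.4, 1.6]
grip_width: 0.713
```

```bash
python3 - <<'E'
from h import *
fav(4);st()
E
```

```text
t 17.82 Favg [-3.72  0.36  1.57] p [626.53   9.17 124.94] w 60.2
t 17.88 p [626.57   9.21 124.97] tip axes x [-0.015 -0.015 -1.   ] y [ 0.098  0.995 -0.017] z [ 0.995 -0.098 -0.014] F [-4.25  1.1   1.39] w 60.2 q7 0.05
```

Emit:
step_arm:
  increments:
    - {"travel": [0, 0, 0.04], "yaw": 0}
    - {"travel": [0, 0, 0.04], "yaw": 0}
    - {"travel": [0, 0, 0.04], "yaw": 0}
    - {"travel": [0, 0, 0.04], "yaw": 0}

```text
time_s: 18.38
eef_pos: [626.6, 9.2, 124.5]
eef_rot: [0.029, 0.713, -0.04, 0.7]
wrist_force: [-4.7, 1.3, 2.8]
grip_width: 0.713
```

```bash
python3 - <<'E'
from h import *
fav(5);st()
snap('scene','scene10');crop('scene10',330,180,390,230,12,'d12')
E
```

```text
t 18.57 Favg [-5.02  0.9   2.48] p [626.65   9.15 124.52] w 60.5
t 18.62 p [626.65   9.15 124.54] tip axes x [-0.019 -0.015 -1.   ] y [ 0.098  0.995 -0.017] z [ 0.995 -0.098 -0.017] F [-5.22  1.38  2.39] w 60.6 q7 0.06
```

View pics/d12.png

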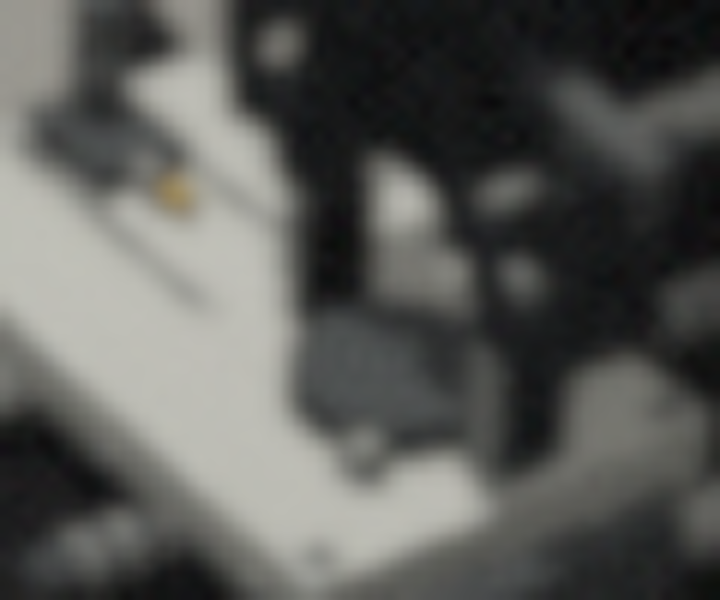

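The TCP has stalled at x≈626.6 under about 5 N with almost no sideways force, so the disc is bearing on both pins. I'll back off 4 mm and raise.

Emit:
step_arm:
  increments:
    - {"travel": [0, 0, -0.2], "yaw": 0}
    - {"travel": [0, 0, -0.2], "yaw": 0}
    - {"travel": [0, 0, 0], "yaw": 0}

```text
time_s: 19.05
eef_pos: [625.4, 9.2, 125.5]
eef_rot: [0.029, 0.71, -0.04, 0.702]
wrist_force: [-0.0, 0.1, 0.1]
grip_width: 0.71
```

```bash
python3 - <<'E'
from h import *
st();fav(3)
E
```

```text
t 19.05 p [625.45   9.22 125.45] tip axes x [-0.012 -0.016 -1.   ] y [ 0.098  0.995 -0.017] z [ 0.995 -0.098 -0.01 ] F [-0.03  0.06  0.09] w 60.4 q7 0.05
t 19.15 Favg [ 0.16 -0.31 -0.07] p [625.45   9.24 125.46] w 60.2
```

Emit:
step_arm:
  increments:
    - {"travel": [0, 0, -0.2], "yaw": 0}
    - {"travel": [0, 0, -0.15], "yaw": 0}
    - {"travel": [-0.5, 0, 0], "yaw": 0}
    - {"travel": [-1, 0, 0], "yaw": 0}
    - {"travel": [-2, 0, 0], "yaw": 0}
    - {"travel": [-3, 0, 0], "yaw": 0}
    - {"travel": [-2, 0, 0], "yaw": 0}
    - {"travel": [0, 0, 0], "yaw": 0}

```text
time_s: 20.2
eef_pos: [623.4, 10.7, 216.0]
eef_rot: [0.029, 0.71, -0.04, 0.703]
wrist_force: [-0.0, 0.1, -0.1]
grip_width: 0.71
```

```bash
python3 - <<'E'
from h import *
snap('scene','scene11');crop('scene11',320,160,400,240,8,'d13')
c,s=np.cos(-.1),np.sin(-.1)
n=np.array([621.3,8.5,110])
# post back target: closed fingers z-thickness ~15 each side; TCP behind post: -120-7-15-8
st(list(n+np.array([c*-152,s*-152,100])),np.degrees(-.1))
E
```

```text
t 20.25 p [622.85  10.76 214.99] tip axes x [-0.012 -0.016 -1.   ] y [ 0.098  0.995 -0.017] z [ 0.995 -0.098 -0.01 ] F [-0.31 -0.77 -0.4 ] w 60.1 q7 0.0
yaw now -5.65 need tool yaw about x (deg): 0.08
tool-frame travel cm [  0.659  -0.208 -15.326]
```

View pics/d13.png

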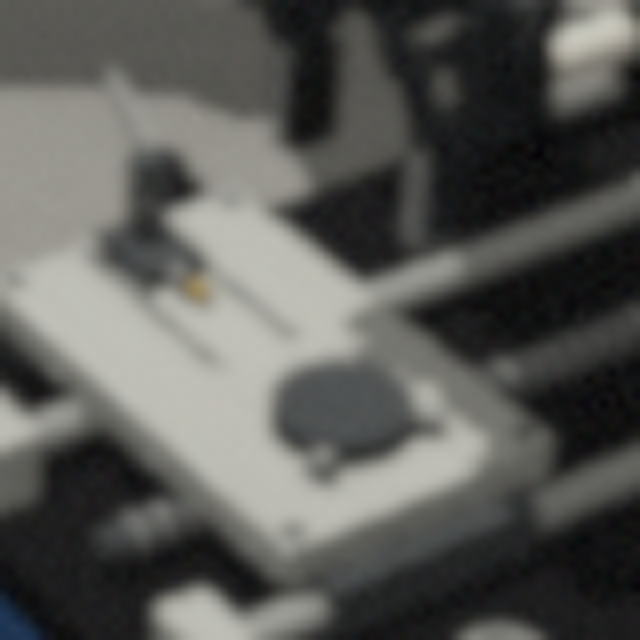

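Emit:
step_arm:
  increments:
    - {"travel": [0, 0, -2], "yaw": 0}
    - {"travel": [0, 0, -3], "yaw": 0}
    - {"travel": [0, 0, -3], "yaw": 0}
    - {"travel": [0, 0, -3], "yaw": 0}
    - {"travel": [0, 0, -2.5], "yaw": 0}
    - {"travel": [0, 0, -1.5], "yaw": 0}
    - {"travel": [0, 0, 0], "yaw": 0}
    - {"travel": [0, 0, 0], "yaw": 0}
  fingers: 1
  force: 60

```text
time_s: 21.25
eef_pos: [466.4, 25.7, 210.9]
eef_rot: [0.028, 0.713, -0.041, 0.7]
wrist_force: [-0.4, -0.9, -0.3]
grip_width: 0.001
```

```bash
python3 - <<'E'
from h import *
c,s=np.cos(-.1),np.sin(-.1)
n=np.array([621.3,8.5,110])
st(list(n+np.array([c*-152,s*-152,36])),np.degrees(-.1))
E
```

```text
t 21.25 p [466.38  25.67 210.93] tip axes x [-0.02  -0.019 -1.   ] y [ 0.097  0.995 -0.021] z [ 0.995 -0.098 -0.018] F [-0.38 -0.87 -0.33] w 0.0 q7 -0.16
yaw now -5.61 need tool yaw about x (deg): 0.12
tool-frame travel cm [ 6.487 -0.028  0.502]
```

Emit:
step_arm:
  increments:
    - {"travel": [2, 0, 0.1], "yaw": 0}
    - {"travel": [2, 0, 0.1], "yaw": 0}
    - {"travel": [1.5, 0, 0.1], "yaw": 0}
    - {"travel": [1, 0, 0], "yaw": 0}
    - {"travel": [0, 0, 0], "yaw": 0}
    - {"travel": [0, 0, 0], "yaw": 0}

```text
time_s: 22.0
eef_pos: [473.2, 23.8, 144.4]
eef_rot: [0.028, 0.711, -0.042, 0.701]
wrist_force: [0.1, 0.4, 0.4]
grip_width: -0.001
```

```bash
python3 - <<'E'
from h import *
c,s=np.cos(-.1),np.sin(-.1)
n=np.array([621.3,8.5,110])
o,R=st(list(n+np.array([c*-152,s*-152,36])),np.degrees(-.1))
fav(4)
snap('scene','scene12');crop('scene12',310,150,390,230,8,'d14')
snap('top','top12');crop('top12',245,140,345,260,5,'d15')
E
```

```text
t 22.0 p [473.23  23.76 144.36] tip axes x [-0.015 -0.02  -1.   ] y [ 0.098  0.995 -0.021] z [ 0.995 -0.099 -0.013] F [0.06 0.37 0.44] w -0.1 q7 -0.07
yaw now -5.66 need tool yaw about x (deg): 0.07
tool-frame travel cm [-0.159 -0.043 -0.316]
t 22.15 Favg [ 0.2  -0.04  0.27] p [473.2   23.83 144.45] w 0.1
```

View pics/d14.png

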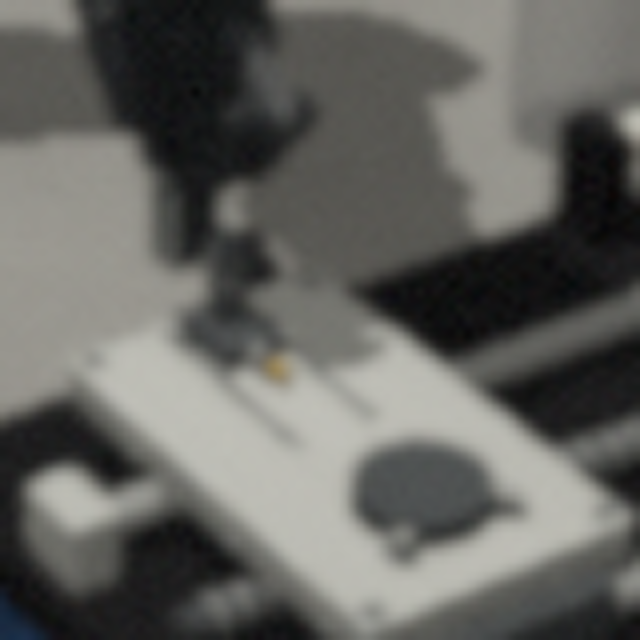

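View pics/d15.png

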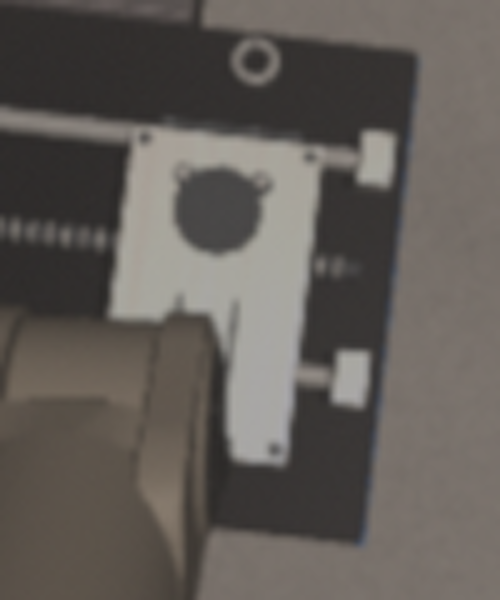

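Emit:
step_arm:
  increments:
    - {"travel": [0, 0, 0.15], "yaw": 0}
    - {"travel": [0, 0, 0.15], "yaw": 0}
    - {"travel": [0, 0, 0.15], "yaw": 0}
    - {"travel": [0, 0, 0.15], "yaw": 0}

```text
time_s: 22.8
eef_pos: [479.5, 23.4, 144.6]
eef_rot: [0.028, 0.711, -0.042, 0.701]
wrist_force: [1.2, -0.1, 0.6]
grip_width: 0.003
```

Emit:
step_arm:
  increments:
    - {"travel": [0, 0, 0.15], "yaw": 0}
    - {"travel": [0, 0, 0.15], "yaw": 0}
    - {"travel": [0, 0, 0.15], "yaw": 0}
    - {"travel": [0, 0, 0.15], "yaw": 0}

```text
time_s: 23.3
eef_pos: [481.5, 23.2, 143.7]
eef_rot: [0.028, 0.715, -0.042, 0.698]
wrist_force: [-5.2, 1.7, 4.9]
grip_width: 0.001
```

```bash
python3 - <<'E'
from h import *
fav(3)
o=[(217,211)]
u=245+217.5/5-.5; v=140+211.5/5-.5
print(ray('top12',u,v,120).round(1))
E
```

```text
t 23.4 Favg [-5.44  1.16  5.14] p [481.47  23.15 143.69] w 0.0
[619.4   9.4 120. ]
```

Emit:
step_arm:
  increments:
    - {"travel": [0, 0, 0.3], "yaw": 0}
    - {"travel": [0, 0, 0.3], "yaw": 0}
    - {"travel": [0, 0, 0.3], "yaw": 0}
    - {"travel": [0, 0, 0.3], "yaw": 0}

```text
time_s: 23.95
eef_pos: [484.2, 22.8, 141.9]
eef_rot: [0.028, 0.722, -0.041, 0.69]
wrist_force: [-7.2, 1.0, 6.6]
grip_width: 0.0
```

```bash
python3 - <<'E'
from h import *
st();fav(3)
E
```

```text
t 23.95 p [484.21  22.79 141.86] tip axes x [-0.045 -0.016 -0.999] y [ 0.097  0.995 -0.021] z [ 0.994 -0.098 -0.043] F [-7.24  1.01  6.56] w 0.0 q7 -0.05
t 24.05 Favg [-7.64  1.02  6.46] p [484.34  22.76 141.86] w 0.1
```

Emit:
step_arm:
  increments:
    - {"travel": [-0.15, 0, -0.3], "yaw": 0}
    - {"travel": [0, 0, -0.2], "yaw": 0}
    - {"travel": [0, 0, 0], "yaw": 0}

```text
time_s: 24.48
eef_pos: [479.8, 23.2, 143.7]
eef_rot: [0.028, 0.721, -0.041, 0.691]
wrist_force: [0.2, 0.7, -0.9]
grip_width: 0.001
```

```bash
python3 - <<'E'
from h import *
st();fav(3)
snap('scene','scene13');crop('scene13',310,150,390,230,8,'d16')
E
```

```text
t 24.48 p [479.84  23.23 143.72] tip axes x [-0.043 -0.017 -0.999] y [ 0.097  0.995 -0.021] z [ 0.994 -0.098 -0.042] F [ 0.24  0.67 -0.88] w 0.1 q7 -0.05
t 24.57 Favg [ 0.37  0.12 -0.16] p [479.92  23.24 143.73] w -0.4
```

View pics/d16.png

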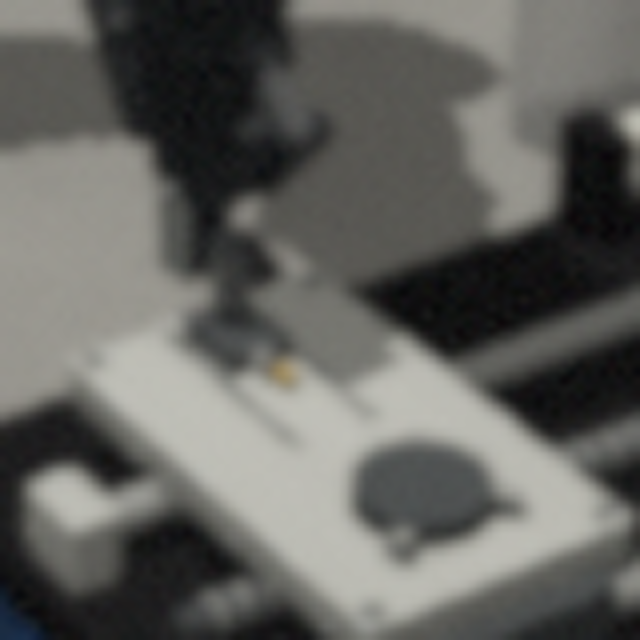

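Emit:
step_arm:
  increments:
    - {"travel": [-0.05, 0, 0.4], "yaw": 0}
    - {"travel": [-0.1, 0, 1.4], "yaw": 0}
    - {"travel": [-0.1, 0, 1.4], "yaw": 0}
    - {"travel": [0, 0, 0], "yaw": 0}

```text
time_s: 25.18
eef_pos: [507.4, 20.4, 143.6]
eef_rot: [0.028, 0.726, -0.041, 0.686]
wrist_force: [-0.7, 0.5, 0.2]
grip_width: 0.001
```

```bash
python3 - <<'E'
from h import *
st();fav(2)
snap('scene','scene14');crop('scene14',310,150,390,230,8,'d17')
E
```

```text
t 25.18 p [507.41  20.37 143.64] tip axes x [-0.057 -0.015 -0.998] y [ 0.097  0.995 -0.021] z [ 0.994 -0.098 -0.056] F [-0.73  0.49  0.16] w 0.1 q7 -0.02
t 25.23 Favg [-0.75  0.2   0.5 ] p [507.37  20.36 143.62] w -0.2
```

View pics/d17.png

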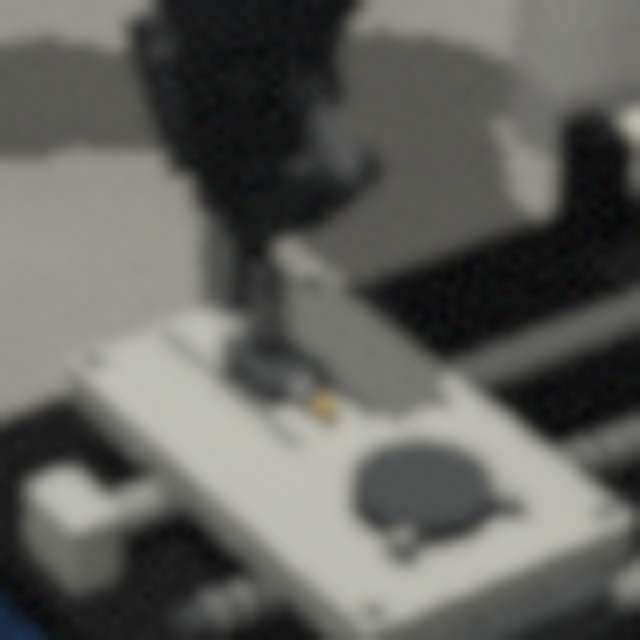

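```bash
python3 - <<'E'
from h import *
c,s=np.cos(-.1),np.sin(-.1);ax=np.array([c,s])
def a(fn,x,y,u0,v0,k,z=115): 
    p=ray(fn,u0+(x+.5)/k-.5,v0+(y+.5)/k-.5,z)[:2]; return p.round(1),round(float((p-[621.3,8.5])@ax),1)
print(a('scene0',291,215,310,170,8)); print(a('scene14',335,410,310,150,8)); print('blockfront now',a('scene14',290,398,310,150,8,110))
E
```

```text
(array([539. ,  18.6]), -82.9)
(array([565. ,  16.5]), -56.9)
blockfront now (array([544.2,  13.8]), -77.3)
```

Emit:
step_arm:
  increments:
    - {"travel": [-0.1, 0, 1.2], "yaw": 0}
    - {"travel": [-0.1, 0, 1.2], "yaw": 0}
    - {"travel": [0, 0, 0], "yaw": 0}

```text
time_s: 25.7
eef_pos: [526.6, 18.4, 143.5]
eef_rot: [0.028, 0.73, -0.04, 0.682]
wrist_force: [0.4, 0.3, 0.3]
grip_width: -0.003
```

```bash
python3 - <<'E'
from h import *
st();fav(2)
snap('scene','scene15');crop('scene15',330,170,390,220,12,'d18')
E
```

```text
t 25.7 p [526.65  18.42 143.51] tip axes x [-0.068 -0.014 -0.998] y [ 0.096  0.995 -0.021] z [ 0.993 -0.097 -0.066] F [0.4  0.33 0.29] w -0.3 q7 -0.0
t 25.75 Favg [ 0.02  0.38 -0.1 ] p [526.66  18.43 143.5 ] w 0.4
```

View pics/d18.png

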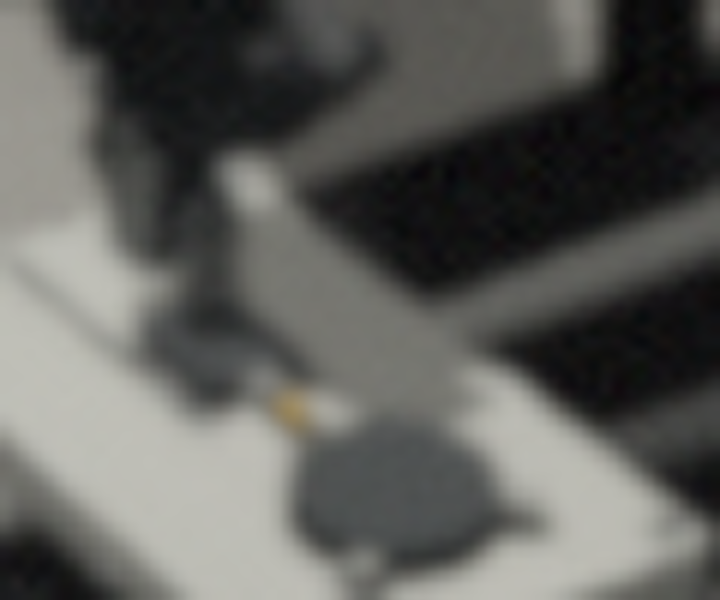

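```bash
python3 - <<'E'
from h import *
c,s=np.cos(-.1),np.sin(-.1);ax=np.array([c,s])
def a(fn,x,y,u0,v0,k,z=115): 
    p=ray(fn,u0+(x+.5)/k-.5,v0+(y+.5)/k-.5,z)[:2]; return p.round(1),round(float((p-[621.3,8.5])@ax),1)
print(a('scene15',312,420,330,170,12))
for x in (-25,-30,-35): print(x,((proj('scene15',[621.3+x*c,8.5+x*s,115])-[330,170])*12).round())
print('disc centre top',((proj('scene15',[621.3,8.5,120])-[330,170])*12).round())
E
```

```text
(array([585.5,  13.6]), -36.2)
-25 [330. 441.]
-30 [317. 430.]
-35 [304. 419.]
disc centre top [397. 478.]
```

Emit:
step_arm:
  increments:
    - {"travel": [-0.08, 0, 0.8], "yaw": 0}

```text
time_s: 25.98
eef_pos: [532.5, 17.9, 143.5]
eef_rot: [0.028, 0.731, -0.04, 0.681]
wrist_force: [-8.6, 1.3, 4.8]
grip_width: -0.001
```

```bash
python3 - <<'E'
from h import *
st();fav(4)
E
```

```text
t 25.98 p [532.51  17.93 143.52] tip axes x [-0.072 -0.014 -0.997] y [ 0.096  0.995 -0.02 ] z [ 0.993 -0.097 -0.07 ] F [-8.56  1.25  4.78] w -0.1 q7 0.0
t 26.12 Favg [-6.26  0.54  2.88] p [533.28  17.83 143.55] w 0.1
```

```bash
cat >> h.py <<'E'
def fl(n=4):
    u=np.array([.995,-.0998,0])
    for i in range(n):
        o=observe(); print(round(o['time_s'],2),'Fax',round(float(-o['wrist_force']@u),2),'Fz',o['wrist_force'][2].round(1),'pax',round(float((o['eef_pos']-[621.3,8.5,0])@u),2),'z',o['eef_pos'][2].round(1)); snapshot('top')
E
python3 -c "
from h import *
fl(2)"
```

```text
26.18 Fax 5.37 Fz 2.3 pax -88.31 z 143.5
26.23 Fax 5.31 Fz 1.9 pax -88.32 z 143.5
```

Emit:
step_arm:
  increments:
    - {"travel": [-0.04, 0, 0.4], "yaw": 0}

```text
time_s: 26.4
eef_pos: [535.3, 17.6, 143.4]
eef_rot: [0.028, 0.732, -0.04, 0.68]
wrist_force: [-7.8, 1.1, 7.1]
grip_width: 0.001
```

```bash
python3 -c "
from h import *
fl(4)"
```

```text
26.4 Fax 7.83 Fz 7.1 pax -86.51 z 143.4
26.45 Fax 7.21 Fz 6.0 pax -86.02 z 143.5
26.5 Fax 6.76 Fz 3.7 pax -86.07 z 143.5
26.55 Fax 8.24 Fz 5.2 pax -86.1 z 143.5
```

Emit:
step_arm:
  increments:
    - {"travel": [-0.03, 0, 0.3], "yaw": 0}

```text
time_s: 26.72
eef_pos: [536.6, 17.5, 143.5]
eef_rot: [0.028, 0.733, -0.04, 0.678]
wrist_force: [-10.3, 1.2, 7.6]
grip_width: 0.002
```

```bash
python3 -c "
from h import *
fl(4)"
```

```text
26.73 Fax 10.35 Fz 7.6 pax -85.2 z 143.5
26.77 Fax 8.6 Fz 8.7 pax -85.1 z 143.5
26.82 Fax 9.74 Fz 7.0 pax -85.11 z 143.5
26.88 Fax 8.76 Fz 6.6 pax -85.09 z 143.5
```

Emit:
step_arm:
  increments:
    - {"travel": [-0.03, 0, 0.3], "yaw": 0}

```text
time_s: 27.05
eef_pos: [537.1, 17.5, 143.5]
eef_rot: [0.028, 0.735, -0.04, 0.676]
wrist_force: [-9.9, 1.5, 9.2]
grip_width: -0.001
```

```bash
python3 -c "
from h import *
fl(4)
snap('scene','scene16');crop('scene16',330,170,390,220,12,'d19')"
```

```text
27.05 Fax 10.0 Fz 9.2 pax -84.64 z 143.5
27.1 Fax 9.36 Fz 9.1 pax -84.47 z 143.5
27.15 Fax 9.59 Fz 9.4 pax -84.54 z 143.5
27.2 Fax 9.88 Fz 8.9 pax -84.51 z 143.5
```

View pics/d19.png

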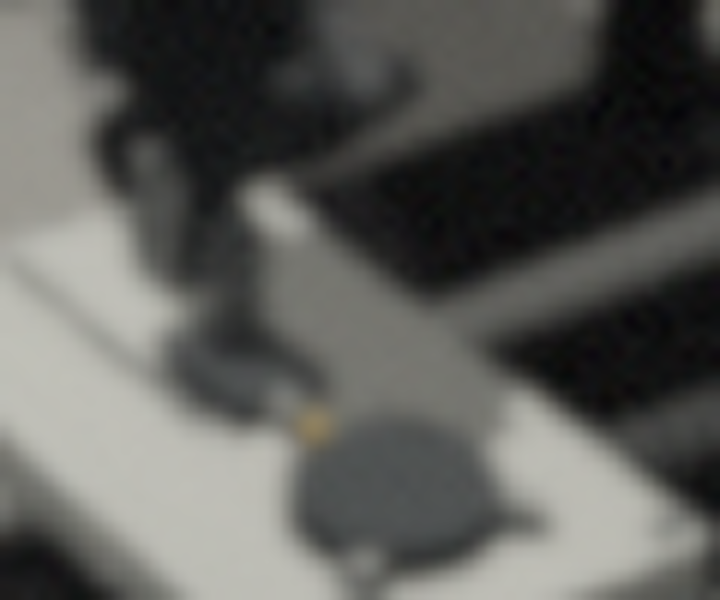

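Emit:
step_arm:
  increments:
    - {"travel": [-0.03, 0, 0.34], "yaw": 0}

```text
time_s: 27.42
eef_pos: [537.9, 17.4, 143.5]
eef_rot: [0.029, 0.737, -0.039, 0.674]
wrist_force: [-10.9, 0.6, 10.5]
grip_width: -0.003
```

```bash
python3 -c "
from h import *
fl(4);st()"
```

```text
27.43 Fax 10.94 Fz 10.5 pax -83.88 z 143.5
27.48 Fax 11.23 Fz 10.1 pax -83.69 z 143.6
27.52 Fax 8.85 Fz 10.8 pax -83.76 z 143.5
27.57 Fax 10.91 Fz 9.7 pax -83.73 z 143.5
t 27.62 p [538.04  17.35 143.56] tip axes x [-0.09  -0.011 -0.996] y [ 0.095  0.995 -0.019] z [ 0.991 -0.097 -0.088] F [-10.87   0.67  10.38] w -0.0 q7 0.01
```

Emit:
step_arm:
  increments:
    - {"travel": [0, 0, -0.3], "yaw": 0}
    - {"travel": [0, 0, -0.4], "yaw": 0}
    - {"travel": [0, 0, -0.5], "yaw": 0}
    - {"travel": [0, 0, -0.5], "yaw": 0}
    - {"travel": [0, 0, 0], "yaw": 0}

```text
time_s: 28.25
eef_pos: [521.4, 19.2, 145.5]
eef_rot: [0.029, 0.736, -0.039, 0.675]
wrist_force: [-0.3, 0.3, -0.2]
grip_width: -0.001
```

```bash
python3 -c "
from h import *
st();fav(3)
snap('scene','scene17');crop('scene17',330,170,390,220,12,'d20')"
```

```text
t 28.25 p [521.41  19.25 145.53] tip axes x [-0.087 -0.011 -0.996] y [ 0.095  0.995 -0.019] z [ 0.992 -0.096 -0.085] F [-0.32  0.31 -0.21] w -0.1 q7 -0.0
t 28.35 Favg [0.55 0.48 0.03] p [521.61  19.22 145.53] w 0.1
```

View pics/d20.png

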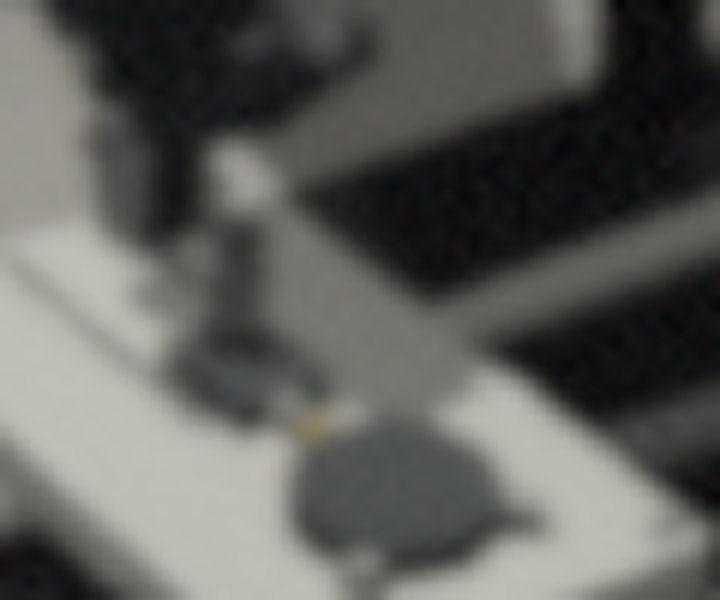

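Emit:
step_arm:
  increments:
    - {"travel": [-0.5, 0, -0.2], "yaw": 0}
    - {"travel": [-1.5, 0, -0.4], "yaw": 0}
    - {"travel": [-3, 0, -0.6], "yaw": 0}
    - {"travel": [-4, 0, -0.8], "yaw": 0}
    - {"travel": [-4, 0, -2], "yaw": 0}
    - {"travel": [-2, 0, -3], "yaw": 0}
    - {"travel": [0, 0, -3], "yaw": 0}
    - {"travel": [0, 0, 0], "yaw": 0}
    - {"travel": [0, 0, 0], "yaw": 0}

```text
time_s: 29.58
eef_pos: [434.2, 29.6, 315.6]
eef_rot: [0.031, 0.734, -0.039, 0.678]
wrist_force: [-0.3, -0.5, -0.1]
grip_width: -0.0
```

```bash
python3 -c "
from h import *
st()
snap('scene','scene18');crop('scene18',330,170,390,220,12,'d21')
snap('top','top18');crop('top18',255,150,335,230,7,'d22')"
```

```text
t 29.57 p [434.18  29.56 315.6 ] tip axes x [-0.08  -0.008 -0.997] y [ 0.098  0.995 -0.015] z [ 0.992 -0.099 -0.079] F [-0.25 -0.52 -0.11] w -0.0 q7 -0.27
```

View pics/d21.png

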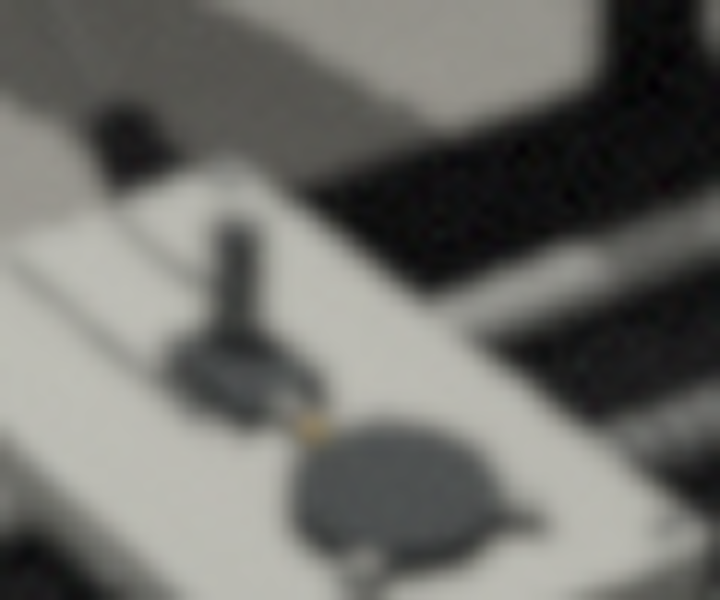

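View pics/d22.png

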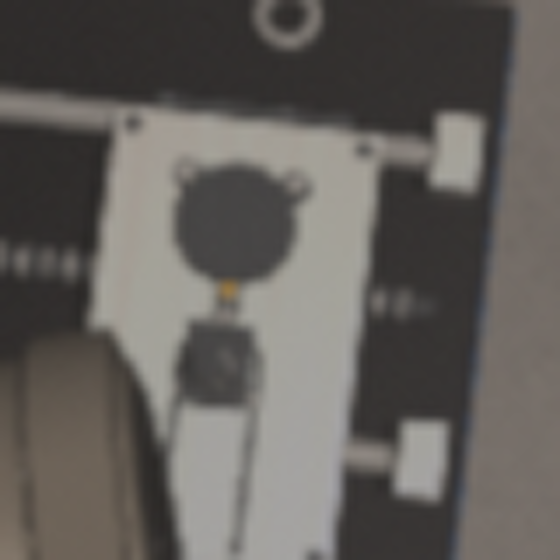

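View pics/scene18.png

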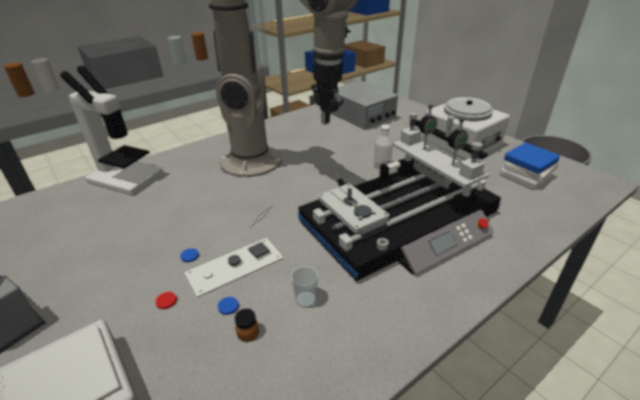

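The disc bears on both pins (d22: (185,172) and (298,187)), with the nose touching its back at (229,288). The robot is clear and nothing else has moved, so I'm handing in.

```bash
python3 -c "
from h import *
print(finish_job())"
```

```text
the job is handed in; nothing more can be done
None
```

The large grey blank is in the nest, bearing on both stop pins and held by the jaw's sprung nose; I handed the job in at about 29.6 s.

- **Set-down:** The blank touched the stage at about 6 N on the wrist sensor, against the 30 N limit, and was released flat.
- **Homing:** With the jaw still back, I nudged it on. It met the right pin first, then slid to both. I held it there at about 5 N in total, which works out at roughly 4 N per pin. The arm stalled with almost no sideways force.
- **Jaw:** I slid it up by pushing the post from behind. Sliding freely took about 7.7 N, which rose to about 10.6 N over the last 1.5 mm. That puts the nose force near 2.9 N and its give at roughly 1 to 1.5 mm of the 3 mm available. I inferred the give from force and travel; I did not see it directly.

**Last checks:** The final pictures show the blank on both pins, the nose on its rim, the robot clear with no contact force, and everything else apparently where it was.

**Disagreements:**
- The two cameras placed the nest about 3 mm apart, so I relied on contact for the final position.
- The tool tilted about 5° while pushing the jaw, which did no visible harm.

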